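# Hang a moulding form on the free branch of a turning form tree

### The arm

A 7-joint arm with a two-finger parallel gripper is mounted at the origin on the work surface. World frame = base frame: x ahead of the robot, y to its left, z up, the work surface at z = 0. Lengths are in m, angles in rad, forces in N, time in s.
With the tool pointing down it reaches from about 0.4 to 0.85 m from the base axis. Payload 10.4 kg.
Tool frame: the origin (TCP) lies between the finger pads; the fingertips stand r.nose_length ahead of it and the grasp point (between the pads) lies 6 mm ahead of it (r.nose_length is the distance from the TCP to the fingertips, in m); z points along the fingers, x is the direction in which the jaws open and shut, and the axes are right-handed (so a half turn about z gives the same grasp; the last joint's range is limited). The gripper opens to 87 mm and grips with 3 to 60 N. Pads are 19 mm wide; open, the fingers measure 117 mm over their backs; the gripper's body (75 mm by 190 mm) begins 51 mm behind the grasp point.
Start: joints at [1.239, 0.332, -0.065, 1.46, 0.022, 1.35, -0.088], TCP at [0.19, -0.595, 0.248] pointing down, gripper open.
Joint ranges: [-2.6, 2.6], [-0.5, 2.12], [-1.47, 1.34], [0.16, 2.42], [-1.27, 4.41], [0.06, 2.06], [-2.6, 2.6]. Speed limits (rad/s): [2.22, 2.22, 2.79, 2.79, 3.14, 3.14, 3.14].

### API

Orientations are given as a unit quaternion [x, y, z, w].
In Python, from bench import r gives the robot as it stands. The module is installed in compiled form; this text tells all that it offers.
- The arm moves only by the shell command python3 -m creep 'ROWS' [OPENING] [FORCE]. ROWS is JSON, a list of rows, each an object of numbers: "x", "y", "z": the shift along the world's x, y, z in m; "spin": the turn about the world's z in degrees. In form: [{"x": .., "y": .., "z": .., "spin": ..}, ...]. A call has 1 to 12 rows; each row is the pose to reach, as a shift and turn from the pose commanded when the call began; what a row does not reach only later rows make up. A row lasts 1/8 s, in which the tool goes at most 62.5 mm and 10.7 degrees, less where a joint would pass 70% of its speed; a pose out of reach is approached as far as the arm can. A call with a gripper value outside its range is refused whole. OPENING is the finger opening in m, from 0 to 0.087, set as the call begins (- or left out, the last holds). The fingers move at their own pace and stop on an object; FORCE is the grip in N (left out, the last holds). Time passes only in rows, so rows that repeat a pose let the fingers close. It gives the time, the measured TCP pose, the force and the opening at its end, in the units of the state.
- r.read_state(): the state, without advancing time (a new reading comes with each control period).
- r.camera(name): name is "scene" or "top"; returns a dict with "pixels" (420x560x3 uint8, blue, green, red), "z_map" (420x560 float32, m along the optical axis (not along the pixel's ray), 0 where there is no reading), "K" (3x3 intrinsics, pixels), "k1" (the pictures are not rectified: a ray, as slopes to the right and down, at radius r is drawn at 1 + k1 r^2 times it, then the intrinsics apply), "R" (3x3) and "t" (3): a world point X has camera coordinates R X + t. Camera axes: x right, y down, z forward; pixel columns grow to the right and rows downward; lengths in m; the calibration is good to about 2 mm. A picture is of the moment at which its call begins.
- r.close_job(): hands the job in, once; it reports no verdict.
The state is a dict: "time": time; "joint_positions": joint angles; "joint_vel": joint speeds; "joint_torque": joint torques, N m; "ee_pos": TCP position; "eef_rot": TCP orientation; "ft_force": force on the tool from outside, world axes, zero at the start; "torque": the same for the moment, N m; "width": finger opening in m.
Only numpy, scipy, OpenCV 4.12 (cv2) and the standard library are available. Lean on these libraries where they do the work, as an engineer would, in place of code of your own. Each camera call takes 0.05 s, during which the arm holds its last target. There are 200 camera calls.

### The job

Gently turn the form tree counter-clockwise (seen from above) until you feel it come to bear firmly on its hidden rubber stop, with the empty branch facing the front. Then take the wooden form out of its slotted stand, hang it by its hole on that branch and slide it fully home, pressing it gently but distinctly against the rubber washer at the branch's root. Let go and leave it hanging there at rest, the branch still facing the front, and leave the spool, jar and hammer where they are.

Things in the scene. Friction and masses are not known exactly. Their poses are not given: they have to be found in the camera images.
- pedestal: round steel foot of the form tree, 170 mm across, 12 mm thick, fixed to the table; origin on the tree's axis at table height; its -x axis points to the front. The hidden rubber stop that the tree turns against lies somewhere within 0.3 rad either side of the empty branch pointing straight front: not to be seen or measured, only felt.
- tree: turning part: wooden drum 156 mm across, top at 46 mm; post 20 mm thick; four 10 mm steel branches at right angles, three of them with plywood forms fixed on (66 mm from the axis, up to 56 mm wide, tops up to 205 mm high). Origin on the axis at table height, z up; the empty branch runs along its own -x, rising outward at 8.1 deg. Held by friction of 0.22 N m, it stays where left.
- cap (a point): top of the tree's brass cap, on the axis, 196 mm above the table
- branch_push (a point): a point on the empty branch's centre line, 112 mm from the axis, 173 mm high: a good place to push sideways. At the start it is on the robot's left (+y); turn it left-to-front by 0.35 to 1.85 rad. Turning takes 2 N here; once on the stop the resistance grows by about 2.5 N per mm. 5 to 12 N is right, over 22 N is too much.
- branch_tip (a point): the end of the empty branch's centre line, 145 mm from the tree's axis, 177 mm high; turns with the tree (same axes as tree)
- washer: black rubber washer at the empty branch's root, 28 mm across, 10 mm thick, springy along the branch (5 N per mm, up to 6 mm; keep under 22 N). Origin at the centre of its outer face, on the branch's centre line, 58 mm from the tree's axis and 165 mm high; its own -x points outward along the branch. Home is the form's face against this face.
- form_center (a point): centre (half-way up) of the wooden form: an upright plywood board 110 mm high, 50 mm wide (own y; bottom 14 mm only 40 mm), 15 mm thick (own x), 80 to 160 g, both faces alike. It stands loosely 22 mm deep in the slot of a fixed stand (50 x 90 mm, top at 30 mm): underside at 8 mm, top at 118 mm. Grip its two narrow sides near the top.
- form_hole (a point): centre of the form's round hole, 17 mm diameter, right through its thickness (along its own x), on its middle line 72 mm above its underside and 38 mm below its top; same axes as form_center
- spool: bystander: wooden thread spool, 48 mm diameter, 50 mm high, origin at its underside
- dye: bystander: amber jar, 48 mm diameter, 75 mm high, origin at its underside
- mallet: bystander: hammer lying on the table
Things that resemble listed ones, but are neither listed nor needed, are in the scene too. Of the things that look like the part that bears form_center, the largest one is meant.

How it is judged:
On the way, in this order (a step that is already met when the one before it is completed fails the run):
1. the tree bears on its hidden rubber stop (at least 4 N on the stop) with the form still in its stand (contact force between tree and pedestal above 4 N and distance of form_center from where it was at the start of the episode below 0.02 m), for 0.2 s.
2. the form, threaded on the empty branch, is pressed against the washer with at least 2.5 N (contact force between form and washer above 2.5 N and y of form_hole in the frame of washer between -0.007 and 0.007 m and z of form_hole in the frame of washer between -0.01 and 0.01 m), for 0.2 s.
At the end, for the whole second after the job is handed in: The form hangs at rest and upright (within 0.3 rad) by its hole on the branch that was empty, its face within 5 mm of the rubber washer, and that branch faces the front (within about 0.6 rad of straight front); the tree is still (x of form_hole in the frame of washer between -0.0125 and 0 m and y of form_hole in the frame of washer between -0.008 and 0.008 m and z of form_hole in the frame of washer between -0.01 and 0.008 m and angle between form_center's own z axis and vertical below 0.3 rad and linear speed of form below 0.03 m/s and angular speed of tree below 0.05 rad/s and x of branch_tip in the frame of pedestal below -0.11 m and y of branch_tip in the frame of pedestal between -0.085 and 0.085 m); the robot touches nothing.
It fails at once if a finger or the arm pushes the tree with more than 22 N (contact force between any of the fingers, the arm and tree above 22 N).
It fails at once if the form is pressed on the tree or washer with more than 22 N (contact force between form and tree above 22 N).
It fails at once if a bystander is moved more than 30 mm (distance of any of spool, dye, mallet from where it was at the start of the episode above 0.03 m).
It also fails if it takes over 72 s, if anything falls off the work surface, if the arm or the gripper's body presses on something with over 40 N, if the wrist force passes 120 N, or if a joint passes its speed limit or range.

## Working session

There is one attempt and no reset: what is moved stays moved. The work goes in short steps, Python scripts to look and compute and a shell command to move; the robot and the scene stay as the last step left them, time stands still between calls to the robot, and variables do not carry over. Pictures are saved under pics/ and viewed, about 8 in all and at most 12, crops included, and the job is handed in when it is done.

```bash
mkdir -p pics; cat > h.py <<'E'
import numpy as np, cv2
from bench import r
def cloud(c):
    K=c["K"];z=c["z_map"];h,w=z.shape
    u,v=np.meshgrid(np.arange(w),np.arange(h))
    xd=(u-K[0,2])/K[0,0];yd=(v-K[1,2])/K[1,1];x,y=xd.copy(),yd.copy()
    for _ in range(10):
        s=1+c["k1"]*(x*x+y*y);x,y=xd/s,yd/s
    P=np.stack([x*z,y*z,z],-1)
    W=(P-c["t"])@c["R"]
    W[z==0]=np.nan
    return W
def st():
    s=r.read_state()
    for k in("time","ee_pos","eef_rot","ft_force","width"):print(k,np.round(s[k],4))
E
python3 - <<'E'
from h import *
st();print(r.nose_length)
for n in("top","scene"):
    c=r.camera(n);cv2.imwrite(f"pics/{n}0.png",c["pixels"]);np.save(f"{n}0.npy",cloud(c))
    print(n,np.round(-c["R"].T@c["t"],3))
E
```

```text
time 0.0
ee_pos [ 0.1899 -0.5951  0.2467]
eef_rot [ 8.074e-01 -5.899e-01 -6.000e-04 -4.000e-04]
ft_force [-0.1283 -0.8129  0.2733]
width 0.087
0.025
top [ 0.31  -0.026  1.237]
scene [1.195 0.678 0.96 ]
```

View pics/top0.png

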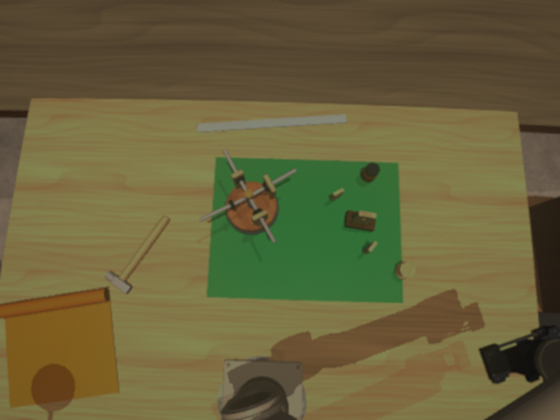

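View pics/scene0.png

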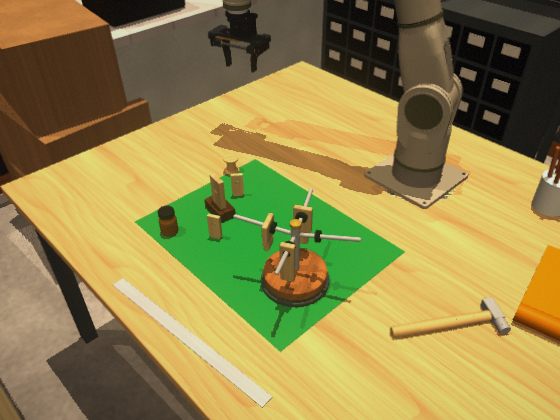

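The top view has +x up and +y to the left. It shows the tree at (252,203), with the empty branch's tip at (202,219) and its washer at (236,204). The form is in its stand at (367,215), with small decoys at (337,194) and (371,247). The jar is at (371,172), the spool at (404,270) and the hammer at (138,255).

```bash
python3 - <<'E'
from h import *
T=np.load("top0.npy");S=np.load("scene0.npy")
def sel(W,x0,x1,y0,y1,z0,z1):
    m=(W[...,0]>x0)&(W[...,0]<x1)&(W[...,1]>y0)&(W[...,1]<y1)&(W[...,2]>z0)&(W[...,2]<z1);return W[m]
for p in [(202,219),(252,200),(367,215),(360,222),(337,194),(371,172),(404,270),(138,255),(225,152),(295,172),(273,240)]:
    print(p,np.round(T[p[1],p[0]],3))
for n,W in(("T",T),("S",S)):
    # form top
    q=sel(W,.3,.7,-.45,-.15,.1,.13)
    print(n,"form top",len(q),q[:,:2].mean(0) if len(q) else 0)
    q2=q[q[:,2]>.108] if len(q) else q
    if len(q2)>3:
        b=cv2.minAreaRect(q2[:,:2].astype(np.float32));print(b, np.median(q2[:,2]))
    q=sel(W,.3,.7,-.45,-.15,.022,.037)
    if len(q)>3: print("stand",len(q),cv2.minAreaRect(q[:,:2].astype(np.float32)))
    q=sel(W,.3,.8,-.15,.25,.038,.052);
    if len(q)>3:print("drum",len(q),cv2.minEnclosingCircle(q[:,:2].astype(np.float32)))
    q=sel(W,.3,.8,-.15,.25,.187,.202);print("captop",len(q),np.median(q,0))
    q=sel(W,.3,.8,-.15,.25,.006,.016);
    if len(q)>3:print("ped",len(q),cv2.minEnclosingCircle(q[:,:2].astype(np.float32)))
    q=sel(W,.3,.8,.04,.25,.15,.2);print("branch",len(q),np.round(q[::max(1,len(q)//25)],3).tolist())
E
```

```text
(202, 219) [0.505 0.174 0.181]
(252, 200) [0.565 0.042 0.165]
(367, 215) [ 0.542 -0.287  0.119]
(360, 222) [ 0.538 -0.285  0.032]
(337, 194) [ 0.613 -0.207  0.076]
(371, 172) [ 0.686 -0.312  0.076]
(404, 270) [ 0.393 -0.411  0.049]
(138, 255) [0.415 0.395 0.023]
(225, 152) [0.698 0.123 0.181]
(295, 172) [ 0.703 -0.083 -0.002]
(273, 240) [ 0.453 -0.019  0.183]
T form top 120 [ 0.54393783 -0.28705665]
((0.5447582602500916, -0.28765830397605896), (0.05189511924982071, 0.016421526670455933), 83.3079605102539) 0.11810419410752804
stand 330 ((0.573832631111145, -0.30572187900543213), (0.21103253960609436, 0.15943290293216705), 36.05144500732422)
drum 1301 ((0.5783264636993408, 0.053391944617033005), 0.07836154848337173)
captop 107 [0.57694916 0.04974135 0.19207113]
ped 465 ((0.5555164813995361, 0.03792959824204445), 0.3052089214324951)
branch 569 [[0.706, 0.129, 0.183], [0.69, 0.123, 0.178], [0.674, 0.111, 0.181], [0.659, 0.105, 0.176], [0.645, 0.075, 0.186], [0.636, 0.091, 0.183], [0.63, 0.099, 0.183], [0.63, 0.075, 0.179], [0.623, 0.08, 0.181], [0.618, 0.086, 0.177], [0.614, 0.078, 0.164
[... 730 characters left out ...]
 0.05544563 0.19298852]
ped 487 ((0.5281844139099121, 0.04655308276414871), 0.26506340503692627)
branch 882 [[0.512, 0.041, 0.183], [0.573, 0.047, 0.19], [0.585, 0.055, 0.194], [0.584, 0.061, 0.188], [0.544, 0.094, 0.175], [0.553, 0.103, 0.18], [0.536, 0.096, 0.162], [0.541, 0.107, 0.17], [0.542, 0.112, 0.171], [0.559, 0.093, 0.166], [0.512, 0.155, 0.177], [0.534, 0.131, 0.172], [0.562, 0.1, 0.166], [0.517, 0.163, 0.179], [0.523, 0.148, 0.17], [0.517, 0.163, 0.173], [0.627, 0.077, 0.181], [0.622, 0.094, 0.183], [0.646, 0.077, 0.179], [0.641, 0.085, 0.175], [0.637, 0.096, 0.174], [0.627, 0.102, 0.165], [0.654, 0.102, 0.175], [0.666, 0.108, 0.178], [0.689, 0.118, 0.181], [0.706, 0.126, 0.179]]
```

```bash
python3 -m creep '[{"x":0.03,"y":0.05,"z":0.06,"spin":5},{"x":0.2,"y":0.3,"z":0.06,"spin":13},{"x":0.2,"y":0.3,"z":0.06,"spin":13},{"x":0.2,"y":0.3,"z":0.06,"spin":13},{"x":0.2,"y":0.3,"z":0.06,"spin":13},{"x":0.2,"y":0.3,"z":0.06,"spin":13},{"x":0.356,"y":0.6,"z":0.06,"spin":13},{"x":0.356,"y":0.6,"z":0.06,"spin":13},{"x":0.356,"y":0.6,"z":0.06,"spin":13},{"x":0.356,"y":0.6,"z":0.06,"spin":13},{"x":0.356,"y":0.6,"z":0.06,"spin":13},{"x":0.356,"y":0.6,"z":0.06,"spin":13}]' 0 20; python3 -c "
from h import *
st();print(np.round(r.read_state()['joint_positions'],2))"
```

```text
time: 1.6
ee_pos: [0.5465, 0.0084, 0.3073]
eef_rot: [0.87, -0.493, -0.0, -0.0]
ft_force: [-0.3, -0.6, -0.3]
width: 0.0005
time 1.6
ee_pos [0.5465 0.0084 0.3073]
eef_rot [ 8.70e-01 -4.93e-01 -4.00e-04 -5.00e-04]
ft_force [-0.2868 -0.6107 -0.3321]
width 0.0005
[ 0.5   0.19 -0.68  1.55  0.12  1.45 -1.22]
```

```bash
python3 -m creep '[{"y":0.06},{"y":0.12},{"y":0.158},{"y":0.158},{"y":0.158,"z":-0.05},{"y":0.158,"z":-0.1},{"y":0.158,"z":-0.127},{"y":0.158,"z":-0.127},{"y":0.158,"z":-0.127}]'; python3 - <<'E'
from h import *
c=r.camera("scene");cv2.imwrite("pics/s1.png",cv2.resize(c["pixels"][120:360,180:460],None,fx=2.5,fy=2.5));st()
E
```

```text
time 1.65
ee_pos [0.5471 0.0111 0.3071]
eef_rot [ 8.706e-01 -4.919e-01 -7.000e-04 -1.100e-03]
ft_force [-1.1735  1.1132 -0.0444]
width 0.0004invalid input at $[0]: expected keys x, y, z, spin
```

View pics/s1.png

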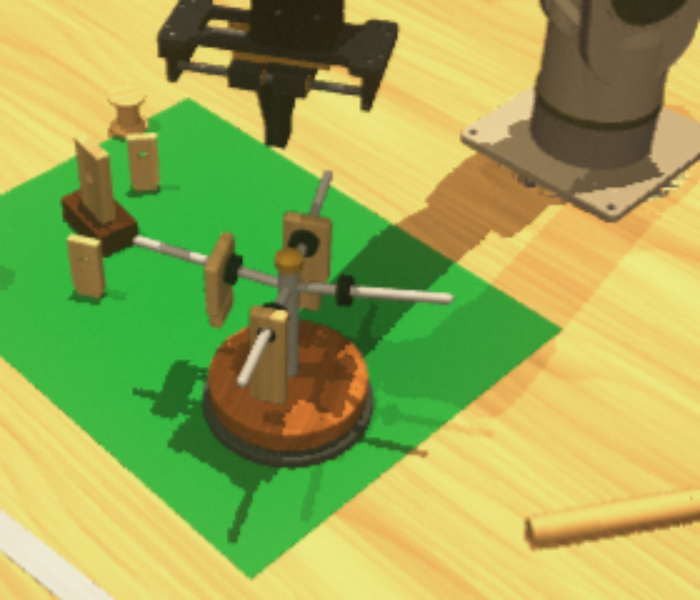

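The crop shows the closed fingers hanging above and behind the tree, with the empty branch to the right (washer at (345,290), tip at (450,298)). The move was refused because every row needs all four keys, so I'll send it again.

```bash
python3 -m creep '[{"x":0,"y":0.06,"z":0,"spin":0},{"x":0,"y":0.12,"z":0,"spin":0},{"x":0,"y":0.158,"z":0,"spin":0},{"x":0,"y":0.158,"z":0,"spin":0},{"x":0,"y":0.158,"z":-0.05,"spin":0},{"x":0,"y":0.158,"z":-0.1,"spin":0},{"x":0,"y":0.158,"z":-0.127,"spin":0},{"x":0,"y":0.158,"z":-0.127,"spin":0},{"x":0,"y":0.158,"z":-0.127,"spin":0}]'; python3 - <<'E'
from h import *
# arc plan: tool centre at (e=.112, n=-16mm behind branch) for branch angle th
p=r.read_state()["ee_pos"];A=np.array([.577,.053])
print(p)
for th in range(120,200,5):
    t=np.radians(th);q=A+.112*np.array([np.cos(t),np.sin(t)])+.011*np.array([np.sin(t),-np.cos(t)])
    print(th,np.round(q-p[:2],4),np.round(q,3))
E
```

```text
time: 2.78
ee_pos: [0.5467, 0.1621, 0.1819]
eef_rot: [0.869, -0.495, 0.001, -0.0]
ft_force: [0.4, 0.1, 0.7]
width: 0.0003
[0.54669568 0.16208262 0.18191678]
120 [-0.0162 -0.0066] [0.531 0.155]
125 [-0.0249 -0.011 ] [0.522 0.151]
130 [-0.0333 -0.0162] [0.513 0.146]
135 [-0.0411 -0.0221] [0.506 0.14 ]
140 [-0.0484 -0.0287] [0.498 0.133]
145 [-0.0551 -0.0358] [0.492 0.126]
150 [-0.0612 -0.0436] [0.486 0.119]
155 [-0.0666 -0.0518] [0.48 0.11]
160 [-0.0712 -0.0604] [0.476 0.102]
165 [-0.075  -0.0695] [0.472 0.093]
170 [-0.0781 -0.0788] [0.469 0.083]
175 [-0.0803 -0.0884] [0.466 0.074]
180 [-0.0817 -0.0981] [0.465 0.064]
185 [-0.0822 -0.1079] [0.464 0.054]
190 [-0.0819 -0.1177] [0.465 0.044]
195 [-0.0807 -0.1274] [0.466 0.035]
```

```bash
cat > guard.py <<'E'
from h import *
import sys
s=r.read_state();p=s["ee_pos"];d=p[:2]-np.array([.577,.053]);t=np.arctan2(d[1],d[0])
f=s["ft_force"];ft=-(f[0]*-np.sin(t)+f[1]*np.cos(t))
print("tcp ang",round(np.degrees(t),1),"R",round(np.hypot(*d),4),"Ft",round(ft,2),"f",np.round(f,1),"t",s["time"])
sys.exit(ft>4.2)
E
python3 -m creep '[{"x":-0.01,"y":-0.004,"z":0,"spin":0},{"x":-0.016,"y":-0.007,"z":0,"spin":0},{"x":-0.021,"y":-0.009,"z":0,"spin":2},{"x":-0.025,"y":-0.011,"z":0,"spin":4},{"x":-0.029,"y":-0.0135,"z":0,"spin":7},{"x":-0.033,"y":-0.016,"z":0,"spin":9},{"x":-0.037,"y":-0.019,"z":0,"spin":12},{"x":-0.041,"y":-0.022,"z":0,"spin":14},{"x":-0.0445,"y":-0.025,"z":0,"spin":16},{"x":-0.0445,"y":-0.025,"z":0,"spin":16}]'; python3 guard.py;python3 - <<'E'
from h import *
c=r.camera("scene");cv2.imwrite("pics/s2.png",cv2.resize(c["pixels"][120:360,180:460],None,fx=2.5,fy=2.5))
A=np.array([.577,.053])
def q(th):
    t=np.radians(th);return A+.112*np.array([np.cos(t),np.sin(t)])+.011*np.array([np.sin(t),-np.cos(t)])
for th in np.arange(137.5,230,3):print(th,np.round(q(th+3)-q(th),4))
E
```

```text
time: 4.03
ee_pos: [0.5014, 0.1373, 0.1812]
eef_rot: [0.929, -0.369, 0.001, -0.0]
ft_force: [0.2, 0.7, 0.8]
width: 0.0003
tcp ang 131.9 R 0.1132 Ft 0.67 f [0.2 0.7 0.8] t 4.025
137.5 [-0.0043 -0.004 ]
140.5 [-0.0041 -0.0043]
143.5 [-0.0038 -0.0045]
146.5 [-0.0036 -0.0047]
149.5 [-0.0033 -0.0048]
152.5 [-0.0031 -0.005 ]
155.5 [-0.0028 -0.0052]
158.5 [-0.0025 -0.0053]
161.5 [-0.0023 -0.0054]
164.5 [-0.002  -0.0056]
167.5 [-0.0017 -0.0056]
170.5 [-0.0014 -0.0057]
173.5 [-0.0011 -0.0058]
176.5 [-0.0008 -0.0058]
179.5 [-0.0005 -0.0059]
182.5 [-0.0002 -0.0059]
185.5 [ 0.0001 -0.0059]
188.5 [ 0.0005 -0.0059]
191.5 [ 0.0008 -0.0058]
194.5 [ 0.0011 -0.0058]
197.5 [ 0.0014 -0.0057]
200.5 [ 0.0017 -0.0057]
203.5 [ 0.002  -0.0056]
206.5 [ 0.0022 -0.0054]
209.5 [ 0.0025 -0.0053]
212.5 [ 0.0028 -0.0052]
215.5 [ 0.0031 -0.005 ]
218.5 [ 0.0033 -0.0049]
221.5 [ 0.0036 -0.0047]
224.5 [ 0.0038 -0.0045]
227.5 [ 0.004  -0.0043]False
```

View pics/s2.png

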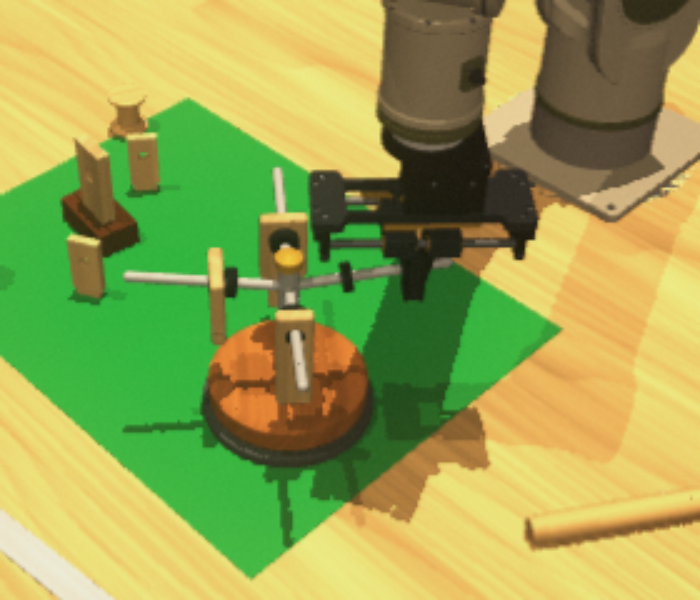

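The tree has turned with the finger bearing on the empty branch at (415,270). I'll continue in guarded steps of 3 degrees.

```bash
g="python3 guard.py"; exec 2>&1
python3 -m creep '[{"x":-0.0043,"y":-0.004,"z":0,"spin":3},{"x":-0.0043,"y":-0.004,"z":0,"spin":3}]' >/dev/null && $g &&
python3 -m creep '[{"x":-0.0041,"y":-0.0043,"z":0,"spin":3},{"x":-0.0041,"y":-0.0043,"z":0,"spin":3}]' >/dev/null && $g &&
python3 -m creep '[{"x":-0.0038,"y":-0.0045,"z":0,"spin":3},{"x":-0.0038,"y":-0.0045,"z":0,"spin":3}]' >/dev/null && $g &&
python3 -m creep '[{"x":-0.0036,"y":-0.0047,"z":0,"spin":3},{"x":-0.0036,"y":-0.0047,"z":0,"spin":3}]' >/dev/null && $g &&
python3 -m creep '[{"x":-0.0033,"y":-0.0048,"z":0,"spin":3},{"x":-0.0033,"y":-0.0048,"z":0,"spin":3}]' >/dev/null && $g &&
python3 -m creep '[{"x":-0.0031,"y":-0.005,"z":0,"spin":3},{"x":-0.0031,"y":-0.005,"z":0,"spin":3}]' >/dev/null && $g &&
python3 -m creep '[{"x":-0.0028,"y":-0.0052,"z":0,"spin":3},{"x":-0.0028,"y":-0.0052,"z":0,"spin":3}]' >/dev/null && $g &&
python3 -m creep '[{"x":-0.0025,"y":-0.0053,"z":0,"spin":3},{"x":-0.0025,"y":-0.0053,"z":0,"spin":3}]' >/dev/null && $g &&
python3 -m creep '[{"x":-0.0023,"y":-0.0054,"z":0,"spin":3},{"x":-0.0023,"y":-0.0054,"z":0,"spin":3}]' >/dev/null && $g
```

```text
tcp ang 134.8 R 0.1134 Ft -0.35 f [-0.3 -0.2 -0.1] t 4.325
False
```

```bash
sed -i 's/sys.exit(ft>4.2)/sys.exit(int(ft>4.2))/' guard.py; g="python3 guard.py"; exec 2>&1
python3 -m creep '[{"x":-0.0041,"y":-0.0043,"z":0,"spin":3},{"x":-0.0041,"y":-0.0043,"z":0,"spin":3}]' >/dev/null && $g &&
python3 -m creep '[{"x":-0.0038,"y":-0.0045,"z":0,"spin":3},{"x":-0.0038,"y":-0.0045,"z":0,"spin":3}]' >/dev/null && $g &&
python3 -m creep '[{"x":-0.0036,"y":-0.0047,"z":0,"spin":3},{"x":-0.0036,"y":-0.0047,"z":0,"spin":3}]' >/dev/null && $g &&
python3 -m creep '[{"x":-0.0033,"y":-0.0048,"z":0,"spin":3},{"x":-0.0033,"y":-0.0048,"z":0,"spin":3}]' >/dev/null && $g &&
python3 -m creep '[{"x":-0.0031,"y":-0.005,"z":0,"spin":3},{"x":-0.0031,"y":-0.005,"z":0,"spin":3}]' >/dev/null && $g &&
python3 -m creep '[{"x":-0.0028,"y":-0.0052,"z":0,"spin":3},{"x":-0.0028,"y":-0.0052,"z":0,"spin":3}]' >/dev/null && $g &&
python3 -m creep '[{"x":-0.0025,"y":-0.0053,"z":0,"spin":3},{"x":-0.0025,"y":-0.0053,"z":0,"spin":3}]' >/dev/null && $g &&
python3 -m creep '[{"x":-0.0023,"y":-0.0054,"z":0,"spin":3},{"x":-0.0023,"y":-0.0054,"z":0,"spin":3}]' >/dev/null && $g
```

```text
tcp ang 137.8 R 0.1134 Ft 0.41 f [0.3 0.3 0.3] t 4.575
tcp ang 140.7 R 0.1134 Ft 1.27 f [0.9 0.9 0. ] t 4.825
tcp ang 143.7 R 0.1133 Ft 0.73 f [0.4 0.6 0.6] t 5.075
tcp ang 146.6 R 0.1133 Ft 0.81 f [-0.   1.  -0.3] t 5.325
tcp ang 149.6 R 0.1133 Ft 0.66 f [0.2 0.6 0.5] t 5.575
tcp ang 152.6 R 0.1132 Ft 0.64 f [0.1 0.7 0.4] t 5.825
tcp ang 155.6 R 0.1131 Ft 0.07 f [-0.5  0.3  0.1] t 6.075
tcp ang 158.6 R 0.1131 Ft 1.08 f [-0.3  1.3 -0.2] t 6.325
```

```bash
g="python3 guard.py"; exec 2>&1
python3 -m creep '[{"x":-0.002,"y":-0.0056,"z":0,"spin":3},{"x":-0.002,"y":-0.0056,"z":0,"spin":3}]' >/dev/null && $g &&
python3 -m creep '[{"x":-0.0017,"y":-0.0056,"z":0,"spin":3},{"x":-0.0017,"y":-0.0056,"z":0,"spin":3}]' >/dev/null && $g &&
python3 -m creep '[{"x":-0.0014,"y":-0.0057,"z":0,"spin":3},{"x":-0.0014,"y":-0.0057,"z":0,"spin":3}]' >/dev/null && $g &&
python3 -m creep '[{"x":-0.0011,"y":-0.0058,"z":0,"spin":3},{"x":-0.0011,"y":-0.0058,"z":0,"spin":3}]' >/dev/null && $g &&
python3 -m creep '[{"x":-0.0008,"y":-0.0058,"z":0,"spin":3},{"x":-0.0008,"y":-0.0058,"z":0,"spin":3}]' >/dev/null && $g &&
python3 -m creep '[{"x":-0.0005,"y":-0.0059,"z":0,"spin":3},{"x":-0.0005,"y":-0.0059,"z":0,"spin":3}]' >/dev/null && $g &&
python3 -m creep '[{"x":-0.0002,"y":-0.0059,"z":0,"spin":3},{"x":-0.0002,"y":-0.0059,"z":0,"spin":3}]' >/dev/null && $g &&
python3 -m creep '[{"x":0.0001,"y":-0.0059,"z":0,"spin":3},{"x":0.0001,"y":-0.0059,"z":0,"spin":3}]' >/dev/null && $g
```

```text
tcp ang 161.6 R 0.1131 Ft 0.59 f [ 0.1  0.6 -0.9] t 6.575
tcp ang 164.6 R 0.1131 Ft 0.94 f [-0.2  1.  -0. ] t 6.825
tcp ang 167.5 R 0.1131 Ft 0.62 f [ 1.   0.4 -0.9] t 7.075
tcp ang 170.3 R 0.1131 Ft 2.35 f [-0.9  2.5 -0.9] t 7.325
tcp ang 172.6 R 0.1133 Ft 7.6 f [-0.1  7.7 -2.2] t 7.575
```

```bash
python3 -m creep '[{"x":0,"y":-0.0005,"z":0,"spin":0},{"x":0,"y":-0.0005,"z":0,"spin":0},{"x":0,"y":-0.0005,"z":0,"spin":0}]' ; python3 guard.py
```

```text
time: 7.95
ee_pos: [0.4647, 0.0675, 0.1807]
eef_rot: [1.0, -0.012, 0.0, -0.001]
ft_force: [1.1, 9.1, -1.6]
width: 0.0004
tcp ang 172.6 R 0.1132 Ft 9.18 f [ 1.1  9.1 -1.6] t 7.95
```

```bash
python3 -m creep '[{"x":0,"y":-0.0008,"z":0,"spin":0},{"x":0,"y":-0.0008,"z":0,"spin":0},{"x":0,"y":-0.0008,"z":0,"spin":0},{"x":0,"y":-0.0008,"z":0,"spin":0}]' ; python3 guard.py
python3 -m creep '[{"x":0,"y":0.005,"z":0,"spin":0},{"x":0.005,"y":0.02,"z":0,"spin":0},{"x":0.005,"y":0.03,"z":0.0,"spin":0},{"x":0.005,"y":0.03,"z":0.05,"spin":0},{"x":0.0,"y":0.0,"z":0.1,"spin":0},{"x":0.0,"y":-0.05,"z":0.1,"spin":-10},{"x":0.0,"y":-0.1,"z":0.1,"spin":-20},{"x":0.0,"y":-0.15,"z":0.1,"spin":-30},{"x":0.02,"y":-0.2,"z":0.1,"spin":-40},{"x":0.04,"y":-0.25,"z":0.1,"spin":-50},{"x":0.06,"y":-0.3,"z":0.1,"spin":-60},{"x":0.08,"y":-0.35,"z":0.1,"spin":-70}]' 0.087 20
python3 - <<'E'
from h import *
c=r.camera("top");T=cloud(c);np.save("top1.npy",T)
c2=r.camera("scene");S=cloud(c2);np.save("scene1.npy",S);cv2.imwrite("pics/s3.png",c2["pixels"])
A=np.array([.577,.053])
for W in(T,S):
    d=W[...,:2]-A;R=np.hypot(d[...,0],d[...,1])
    m=(R>.075)&(R<.15)&(W[...,2]>.155)&(W[...,2]<.195)&(d[...,0]<-.06)&(abs(d[...,1])<.07)
    q=W[m];print(len(q),cv2.fitLine(q[:,:2].astype(np.float32),cv2.DIST_HUBER,0,.01,.01).ravel(),q[:,0].min())
    q=W[(R<.05)&(W[...,2]>.186)&(W[...,2]<.2)];print("cap",len(q),q.mean(0) if len(q) else 0)
    m=(W[...,0]>.5)&(W[...,0]<.6)&(W[...,1]>-.33)&(W[...,1]<-.24)&(W[...,2]>.108)&(W[...,2]<.13)
    q=W[m]
    if len(q)>4: print("form",cv2.minAreaRect(q[:,:2].astype(np.float32)),q.mean(0))
E
```

```text
time: 8.45
ee_pos: [0.4647, 0.0674, 0.1807]
eef_rot: [1.0, -0.012, 0.0, -0.002]
ft_force: [1.2, 10.6, -2.4]
width: 0.0004
tcp ang 172.7 R 0.1132 Ft 10.66 f [ 1.2 10.6 -2.4] t 8.45
time: 9.95
ee_pos: [0.545, -0.2873, 0.2804]
eef_rot: [0.81, -0.586, -0.0, 0.0]
ft_force: [0.7, 1.0, -0.6]
width: 0.0871
98 [ 0.99951595 -0.0311105   0.46571416  0.05729615] 0.4295233893308419
cap 73 [0.57713861 0.05369917 0.19382998]
form ((0.5382562875747681, -0.30872979760169983), (0.007387213408946991, 0.016172485426068306), 37.82395935058594) [ 0.5379607  -0.30709117  0.11648412]
113 [ 0.99930066 -0.03739321  0.45604694  0.05919902] 0.42900681863231244
cap 87 [0.57842544 0.05517082 0.19282   ]
form ((0.5435454845428467, -0.2868156433105469), (0.054470498114824295, 0.016998209059238434), 81.5424575805664) [ 0.54474551 -0.28404281  0.11608211]
```

```bash
python3 -m creep '[{"x":0,"y":0,"z":0,"spin":-10},{"x":0,"y":0,"z":0,"spin":-20},{"x":0,"y":0,"z":-0.03,"spin":-26},{"x":-0.0005,"y":0,"z":-0.08,"spin":-26},{"x":-0.0005,"y":0,"z":-0.12,"spin":-26},{"x":-0.0005,"y":0,"z":-0.15,"spin":-26},{"x":-0.0005,"y":0,"z":-0.168,"spin":-26},{"x":-0.0005,"y":0,"z":-0.168,"spin":-26},{"x":-0.0005,"y":0,"z":-0.168,"spin":-26}]' 0.087 20
python3 - <<'E'
from h import *
c=r.camera("scene");cv2.imwrite("pics/s4.png",cv2.resize(c["pixels"][100:300,120:400],None,fx=2.5,fy=2.5))
E
```

```text
time: 11.18
ee_pos: [0.5449, -0.2857, 0.114]
eef_rot: [-0.661, 0.751, -0.001, 0.0]
ft_force: [0.4, 0.8, 1.0]
width: 0.0873
```

View pics/s4.png

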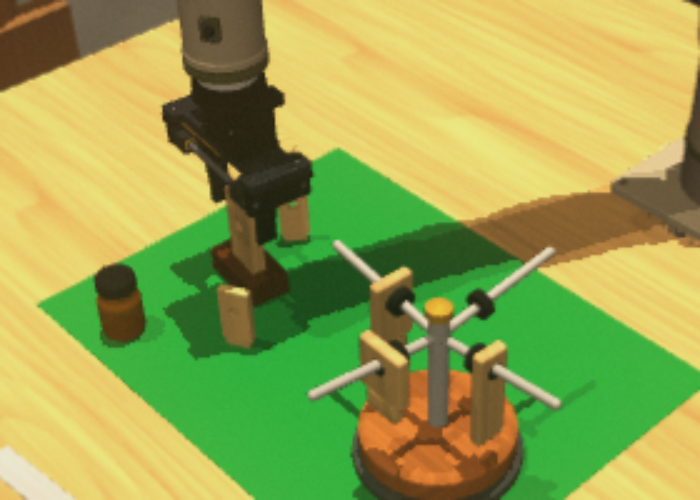

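The crop shows the jaws straddling the form at (245,235), with the empty branch facing the robot (tip at (550,252)). Next I'll grip and lift.

```bash
python3 -m creep '[{"x":0,"y":0,"z":0,"spin":0},{"x":0,"y":0,"z":0,"spin":0},{"x":0,"y":0,"z":0,"spin":0},{"x":0,"y":0,"z":0,"spin":0},{"x":0,"y":0,"z":0,"spin":0},{"x":0,"y":0,"z":0,"spin":0}]' 0.03 30
python3 -m creep '[{"x":0,"y":0,"z":0.01,"spin":0},{"x":0,"y":0,"z":0.03,"spin":0},{"x":0,"y":0,"z":0.07,"spin":0},{"x":0,"y":0,"z":0.12,"spin":0},{"x":0,"y":0,"z":0.15,"spin":0},{"x":0,"y":0,"z":0.15,"spin":0}]'
```

```text
time: 11.98
ee_pos: [0.5442, -0.2855, 0.1126]
eef_rot: [-0.661, 0.751, -0.0, -0.0]
ft_force: [-0.0, 0.2, -0.0]
width: 0.0501
time: 12.72
ee_pos: [0.5454, -0.2857, 0.2667]
eef_rot: [-0.661, 0.751, -0.003, 0.001]
ft_force: [0.3, -0.2, -2.2]
width: 0.0497
```

```bash
python3 -m creep '[{"x":-0.04,"y":0.03,"z":0,"spin":1},{"x":-0.08,"y":0.06,"z":0,"spin":2},{"x":-0.12,"y":0.09,"z":0,"spin":4},{"x":-0.14,"y":0.13,"z":0,"spin":5},{"x":-0.14,"y":0.18,"z":0,"spin":5},{"x":-0.14,"y":0.23,"z":0,"spin":5},{"x":-0.14,"y":0.28,"z":0,"spin":5},{"x":-0.14,"y":0.32,"z":-0.02,"spin":5},{"x":-0.135,"y":0.346,"z":-0.04,"spin":5},{"x":-0.135,"y":0.346,"z":-0.052,"spin":5},{"x":-0.135,"y":0.346,"z":-0.052,"spin":5},{"x":-0.135,"y":0.346,"z":-0.052,"spin":5}]'
python3 - <<'E'
from h import *
for n in("top","scene"):
    c=r.camera(n);W=cloud(c);np.save(n+"2.npy",W);cv2.imwrite(f"pics/{n}2f.png",c["pixels"]);np.save(n+"2p.npy",c["pixels"])
    C=c["R"]@np.array([.43,.058,.18])+c["t"];uv=c["K"]@(C/C[2]);print(n,uv)
    u,v=int(uv[0]),int(uv[1])
    cv2.imwrite(f"pics/{n}2.png",cv2.resize(c["pixels"][max(v-60,0):v+60,u-75:u+75],None,fx=4,fy=4))
a=cv2.imread("pics/top2.png");b=cv2.imread("pics/scene2.png");m=min(a.shape[0],b.shape[0])
cv2.imwrite("pics/both2.png",cv2.resize(np.hstack([a[:m],b[:m]]),(800,int(800*m/1200))))
E
```

```text
time: 14.22
ee_pos: [0.4093, 0.0597, 0.2109]
eef_rot: [-0.692, 0.722, -0.0, 0.0]
ft_force: [0.4, -0.9, -0.2]
width: 0.0496
top [243.62834871 247.99825593   1.        ]
scene [339.94476771 199.26561605   1.        ]
```

View pics/both2.png

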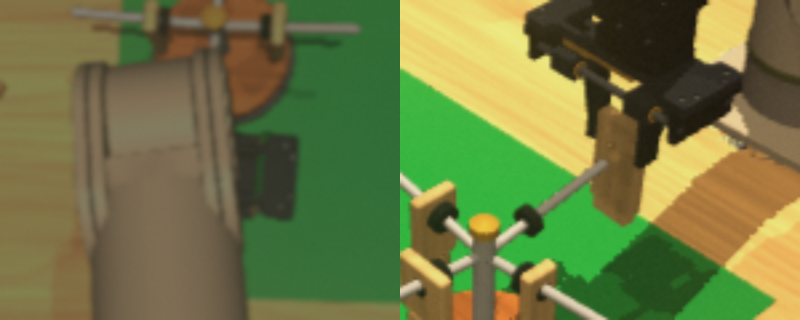

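The scene crop shows the form in front of the branch tip (tip at (605,165), form face at (618,165)), with the arm hiding the top view. I'll compare the form and the branch using scene depth.

```bash
python3 - <<'E'
from h import *
W=np.load("scene2.npy")
x,y,z=W[...,0],W[...,1],W[...,2]
m=(x>.40)&(x<.43)&(y>.02)&(y<.1)&(z>.09)&(z<.19)
q=W[m];print("form face",len(q),np.median(q,0))
# rows by z: y extents
for z0 in np.arange(.10,.19,.01):
    k=q[(q[:,2]>z0)&(q[:,2]<z0+.01)]
    if len(k):print(round(z0,3),len(k),"y",np.round([k[:,1].min(),k[:,1].max()],4),"x",np.round(np.percentile(k[:,0],[5,50,95]),4))
print("bottom z",np.round(np.percentile(q[:,2],[0,.5,1,2]),4))
m=(x>.44)&(x<.515)&(y>.03)&(y<.09)&(z>.15)&(z<.195)
b=W[m];print("branch",len(b))
for x0 in np.arange(.435,.52,.01):
    k=b[(b[:,0]>x0)&(b[:,0]<x0+.01)]
    if len(k):print(round(x0,3),len(k),"y",np.round([k[:,1].min(),k[:,1].max(),k[:,1].mean()],4),"z",np.round([k[:,2].min(),k[:,2].max(),k[:,2].mean()],4))
R=np.hypot(x-.577,y-.054)
w=W[(x>.505)&(x<.535)&(y>.03)&(y<.08)&(z>.14)&(z<.195)];print("washer",len(w),w.min(0),w.max(0))
E
```

```text
form face 464 [0.41627549 0.06462571 0.14919225]
0.1 14 y [0.0374 0.0777] x [0.4076 0.4155 0.4194]
0.11 45 y [0.0379 0.0815] x [0.4087 0.417  0.4196]
0.12 65 y [0.0323 0.085 ] x [0.4077 0.4167 0.4202]
0.13 52 y [0.0346 0.0842] x [0.4095 0.4162 0.419 ]
0.14 61 y [0.0374 0.0849] x [0.407  0.4166 0.42  ]
0.15 49 y [0.0329 0.0842] x [0.4059 0.4164 0.4188]
0.16 57 y [0.033  0.0845] x [0.4064 0.4158 0.4188]
0.17 67 y [0.0337 0.0849] x [0.4054 0.4152 0.4189]
0.18 54 y [0.0269 0.0928] x [0.4105 0.4157 0.4196]
bottom z [0.1056 0.1062 0.1074 0.1092]
branch 117
0.435 11 y [0.0525 0.0619 0.0584] z [0.1715 0.1809 0.178 ]
0.445 14 y [0.0548 0.0613 0.0587] z [0.1714 0.1806 0.1768]
0.455 13 y [0.0534 0.0612 0.0581] z [0.1706 0.1785 0.1756]
0.465 19 y [0.0524 0.062  0.0574] z [0.1695 0.1791 0.1748]
0.475 15 y [0.0515 0.0613 0.058 ] z [0.1668 0.1776 0.173 ]
0.485 16 y [0.0541 0.0601 0.0576] z [0.1673 0.1753 0.1716]
0.495 17 y [0.0511 0.0608 0.0565] z [0.1643 0.1737 0.1705]
0.505 12 y [0.0535 0.0614 0.0572] z [0.1643 0.1732 0.1698]
washer 106 [0.50554515 0.04075841 0.15005328] [0.53451068 0.06869073 0.18196935]
```

```bash
python3 -m creep '[{"x":0,"y":-0.0015,"z":0.002,"spin":0},{"x":0,"y":-0.0015,"z":0.002,"spin":0},{"x":0.005,"y":-0.0017,"z":0.0013,"spin":0},{"x":0.01,"y":-0.0018,"z":0.0006,"spin":0},{"x":0.015,"y":-0.002,"z":-0.0001,"spin":0},{"x":0.02,"y":-0.0022,"z":-0.0008,"spin":0},{"x":0.02,"y":-0.0022,"z":-0.0008,"spin":0}]'
python3 - <<'E'
from h import *
c=r.camera("scene")
cv2.imwrite("pics/s5.png",cv2.resize(c["pixels"][130:270,260:440],None,fx=4,fy=4,interpolation=cv2.INTER_CUBIC))
st()
E
```

```text
time: 15.2
ee_pos: [0.4294, 0.0584, 0.2096]
eef_rot: [-0.693, 0.721, 0.0, 0.0]
ft_force: [0.5, 0.5, -1.4]
width: 0.0499
time 15.25
ee_pos [0.4292 0.0585 0.2096]
eef_rot [-6.928e-01  7.211e-01  3.000e-04 -0.000e+00]
ft_force [ 0.2042  0.5038 -0.9324]
width 0.0497
```

View pics/s5.png

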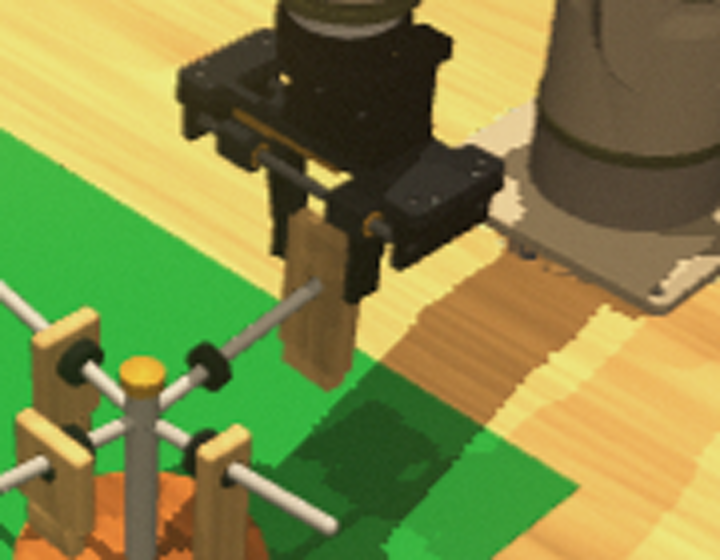

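The form's leading face is now about 4 mm past the tip, with the branch entering the hole at (318,287) and no force. I'll slide it along the branch.

```bash
python3 -m creep '[{"x":0.008,"y":-0.0003,"z":-0.0011,"spin":0},{"x":0.016,"y":-0.0005,"z":-0.0023,"spin":0},{"x":0.024,"y":-0.0008,"z":-0.0034,"spin":0},{"x":0.024,"y":-0.0008,"z":-0.0034,"spin":0}]'
python3 guard.py >/dev/null && python3 -m creep '[{"x":0.008,"y":-0.0003,"z":-0.0011,"spin":0},{"x":0.016,"y":-0.0005,"z":-0.0023,"spin":0},{"x":0.024,"y":-0.0008,"z":-0.0034,"spin":0},{"x":0.032,"y":-0.001,"z":-0.0045,"spin":0},{"x":0.04,"y":-0.0013,"z":-0.0057,"spin":0},{"x":0.04,"y":-0.0013,"z":-0.0057,"spin":0}]'
```

```text
time: 15.75
ee_pos: [0.4536, 0.0576, 0.2061]
eef_rot: [-0.693, 0.721, 0.001, 0.0]
ft_force: [-1.6, 0.1, -1.3]
width: 0.0496
time: 16.5
ee_pos: [0.4935, 0.0563, 0.2004]
eef_rot: [-0.693, 0.721, 0.0, 0.0]
ft_force: [0.2, 0.2, -2.2]
width: 0.0498
```

```bash
cat > gx.py <<'E'
from h import *
import sys
s=r.read_state();print(s["time"],np.round(s["ee_pos"],4),np.round(s["ft_force"],1));sys.exit(int(s["ft_force"][0]<-3.5))
E
python3 -m creep '[{"x":0.006,"y":-0.0002,"z":-0.0008,"spin":0},{"x":0.012,"y":-0.0004,"z":-0.0017,"spin":0},{"x":0.014,"y":-0.0005,"z":-0.002,"spin":0},{"x":0.014,"y":-0.0005,"z":-0.002,"spin":0}]' >/dev/null; python3 gx.py &&
python3 -m creep '[{"x":0.001,"y":0,"z":-0.0001,"spin":0},{"x":0.001,"y":0,"z":-0.0001,"spin":0}]' >/dev/null && python3 gx.py &&
python3 -m creep '[{"x":0.001,"y":0,"z":-0.0001,"spin":0},{"x":0.001,"y":0,"z":-0.0001,"spin":0}]' >/dev/null && python3 gx.py &&
python3 -m creep '[{"x":0.001,"y":0,"z":-0.0001,"spin":0},{"x":0.001,"y":0,"z":-0.0001,"spin":0}]' >/dev/null && python3 gx.py &&
python3 -m creep '[{"x":0.001,"y":0,"z":-0.0001,"spin":0},{"x":0.001,"y":0,"z":-0.0001,"spin":0}]' >/dev/null && python3 gx.py &&
python3 -m creep '[{"x":0.001,"y":0,"z":-0.0001,"spin":0},{"x":0.001,"y":0,"z":-0.0001,"spin":0}]' >/dev/null && python3 gx.py &&
python3 -m creep '[{"x":0.001,"y":0,"z":-0.0001,"spin":0},{"x":0.001,"y":0,"z":-0.0001,"spin":0}]' >/dev/null && python3 gx.py &&
python3 -m creep '[{"x":0.001,"y":0,"z":-0.0001,"spin":0},{"x":0.001,"y":0,"z":-0.0001,"spin":0}]' >/dev/null && python3 gx.py
```

```text
17.0 [0.5072 0.0558 0.1986] [-0.8 -0.  -2.5]
17.25 [0.5081 0.0558 0.1986] [-0.4  0.  -2.1]
17.5 [0.5091 0.0557 0.1984] [-0.7 -0.1 -1.1]
17.75 [0.5098 0.0557 0.1982] [-3.   0.3  1.7]
18.0 [0.5106 0.0558 0.1981] [-5.   0.5  1.8]
```

```bash
python3 -m creep '[{"x":0.0007,"y":0,"z":-0.0001,"spin":0},{"x":0.0007,"y":0,"z":-0.0001,"spin":0},{"x":0.0007,"y":0,"z":-0.0001,"spin":0},{"x":0.0007,"y":0,"z":-0.0001,"spin":0}]' >/dev/null; python3 gx.py
```

```text
18.5 [0.5111 0.0558 0.1979] [-6.4 -0.7  1.6]
```

```bash
python3 -m creep '[{"x":0.001,"y":0,"z":0.0,"spin":0},{"x":0.001,"y":0,"z":0,"spin":0},{"x":0.001,"y":0,"z":0,"spin":0},{"x":0.001,"y":0,"z":0,"spin":0}]' >/dev/null; python3 gx.py; python3 - <<'E'
from h import *
c=r.camera("scene")
cv2.imwrite("pics/s6.png",cv2.resize(c["pixels"][130:270,260:440],None,fx=4,fy=4,interpolation=cv2.INTER_CUBIC))
st()
E
```

```text
19.0 [0.512  0.0557 0.1979] [-7.4  0.8  2. ]
time 19.05
ee_pos [0.5121 0.0557 0.1979]
eef_rot [-6.928e-01  7.212e-01  5.000e-04 -9.000e-04]
ft_force [-7.7308 -0.5476  3.0392]
width 0.0501
```

View pics/s6.png

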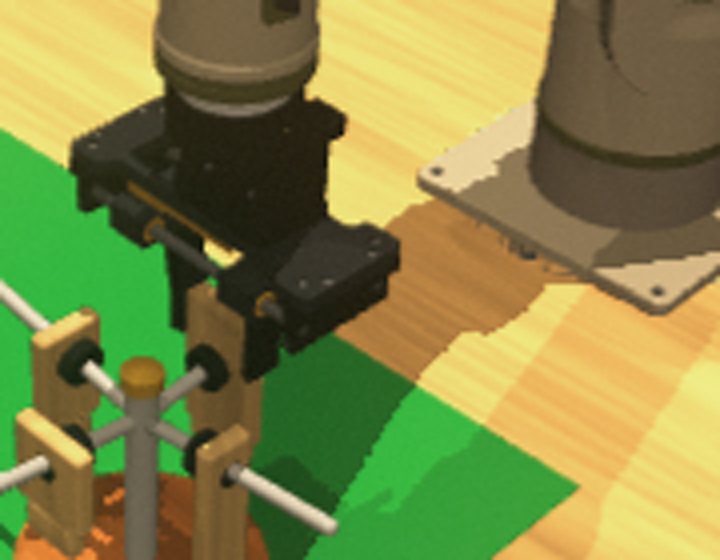

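```bash
python3 -m creep '[{"x":0.0,"y":0,"z":0.001,"spin":0},{"x":0.001,"y":0,"z":0.001,"spin":0},{"x":0.001,"y":0,"z":0.001,"spin":0},{"x":0.001,"y":0,"z":0.001,"spin":0},{"x":0.001,"y":0,"z":0.001,"spin":0}]' >/dev/null; python3 gx.py
```

```text
19.675 [0.5127 0.0556 0.1984] [-6.8 -1.  -0.7]
```

```bash
python3 -m creep '[{"x":0.0006,"y":0,"z":0,"spin":0},{"x":0.0006,"y":0,"z":0,"spin":0},{"x":0.0006,"y":0,"z":0,"spin":0},{"x":0.0006,"y":0,"z":0,"spin":0}]' >/dev/null; python3 gx.py
python3 -m creep '[{"x":-0.001,"y":0,"z":-0.0005,"spin":0},{"x":-0.002,"y":0,"z":-0.0015,"spin":0},{"x":-0.0025,"y":0,"z":-0.002,"spin":0},{"x":-0.0025,"y":0,"z":-0.002,"spin":0}]' >/dev/null; python3 gx.py
```

```text
20.175 [0.5132 0.0556 0.1984] [-8.9 -1.  -1. ]
20.675 [0.5119 0.0558 0.1971] [-4.3 -0.4 -0.7]
```

```bash
python3 -m creep '[{"x":-0.0005,"y":0,"z":-0.0007,"spin":0},{"x":-0.001,"y":0,"z":-0.0015,"spin":0},{"x":-0.001,"y":0,"z":-0.0015,"spin":0}]' >/dev/null; python3 gx.py
```

```text
21.05 [0.5112 0.0557 0.1957] [-0.7  0.3 -1.3]
```

```bash
python3 -m creep '[{"x":0,"y":0,"z":0,"spin":0},{"x":0,"y":0,"z":0,"spin":0},{"x":0,"y":0,"z":0,"spin":0}]' 0.065
python3 -m creep '[{"x":-0.002,"y":0,"z":0.015,"spin":0},{"x":-0.002,"y":0,"z":0.04,"spin":0},{"x":-0.002,"y":0,"z":0.08,"spin":0},{"x":-0.03,"y":-0.04,"z":0.12,"spin":0},{"x":-0.06,"y":-0.1,"z":0.12,"spin":0},{"x":-0.08,"y":-0.15,"z":0.12,"spin":0},{"x":-0.08,"y":-0.2,"z":0.12,"spin":0},{"x":-0.08,"y":-0.25,"z":0.12,"spin":0},{"x":-0.08,"y":-0.28,"z":0.12,"spin":0},{"x":-0.08,"y":-0.28,"z":0.12,"spin":0}]'
python3 - <<'E'
from h import *
c=r.camera("top");W=cloud(c);c2=r.camera("scene");S=cloud(c2)
cv2.imwrite("pics/f.png",np.hstack([cv2.resize(c["pixels"][130:270,200:300],(400,560)),cv2.resize(c2["pixels"][150:290,240:340],(400,560))]))
for n,Q in(("top",W),("scene",S)):
    m=(Q[...,0]>.49)&(Q[...,0]<.53)&(Q[...,1]>.02)&(Q[...,1]<.09)&(Q[...,2]>.19)
    q=Q[m]; print(n,len(q),q.mean(0),cv2.minAreaRect(q[:,:2].astype(np.float32)))
E
```

```text
time: 21.42
ee_pos: [0.5112, 0.0557, 0.1958]
eef_rot: [-0.693, 0.721, -0.0, 0.0]
ft_force: [0.9, 0.3, -0.2]
width: 0.0638
time: 22.68
ee_pos: [0.4305, -0.2263, 0.3163]
eef_rot: [-0.691, 0.722, -0.0, 0.0]
ft_force: [-0.7, 0.3, 0.7]
width: 0.0649
top 129 [0.51440164 0.05717505 0.19948003] ((0.5149626135826111, 0.05698379874229431), (0.04920625314116478, 0.017257550731301308), 89.14128112792969)
scene 160 [0.51507556 0.05774644 0.19811715] ((0.5134201049804688, 0.05644747614860535), (0.05232420563697815, 0.0169592946767807), 87.65519714355469)
```

View pics/f.png

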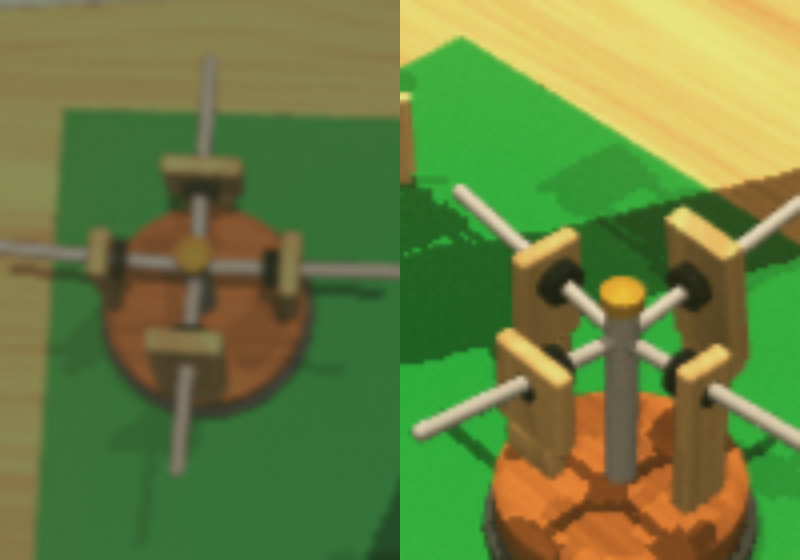

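The final view shows the form hanging on the front branch against its washer (top-view edge at (185,343)), with the gripper well clear. I'm handing in.

```bash
python3 -c "
from bench import r
print(r.close_job())"
```

```text
the job is handed in; nothing more can be done
None
```

I turned the tree onto its stop, hung the form on the empty branch and slid it home against the washer. I then handed the job in at about 23 s of the 72 s allowed. The hand-in gives no verdict.

- **Tree on its stop:** I turned it counter-clockwise in guarded 3° steps. The push levelled off at about 10.7 N, held for about 0.5 s while the form was still in its stand. The branch afterwards pointed about 2° off straight toward the robot.
- **Form pressed home:** the push along the branch was 6 to 9 N for over 1 s, with no sign of jamming. The force eased to about 0 before I let go.
- **Final check:** both cameras show the form hanging against the washer, with its top edge at about x 0.514 and y 0.057. I estimate it leans inward by 4 to 8°, against the 17° allowed. The gripper was clear of everything.
- **Not measured or off:**
  - I did not compare the spool, jar and hammer before and after; the arm stayed clear of them.
  - While pressing, the push grew by only about 2.5 N per mm, against 5 N per mm for the washer. I take that as slight tilting or slip in the grip.
  - One move was refused early on for missing keys, with no effect on the scene.

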